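# Switch on the magnetic chuck at its guarded toggle

## Robot

A 6-joint arm with a two-finger parallel gripper is mounted at the origin on the work surface. World frame = base frame: x ahead of the robot, y to its left, z up, the work surface at z = 0. Lengths are in mm, angles in degrees, forces in N, time in s.
With the tool pointing down it reaches from about 350 to 850 mm from the base axis. Payload 8.1 kg.
Tool frame: the origin (TCP) lies midway between the tips of the shut fingers; the grasp point (between the pads) lies 19 mm behind it; z points along the fingers, y is the line along which they close (so a half turn about z gives the same grasp; the last joint's range is limited). The gripper opens to 85 mm and grips with 20 to 120 N. Pads are 22 mm wide; open, the fingers measure 114 mm over their backs; the gripper's body (76 mm by 85 mm) begins 54 mm behind the grasp point. The pads swing forward as they close: fully open they stand 13 mm farther back than shut.
Start: joints at [65.18, 7.471, 85.268, -0, 87.261, -4.893], TCP at [204.477, 564.087, 231.292] pointing down, gripper open.
Joint ranges: [-169.43, 169.43], [-51.17, 129.36], [1.28, 143.12], [-76.62, 256.62], [0, 156.53], [-152.29, 152.29]. Speed limits (degrees/s): [136.94, 136.94, 159.86, 180, 180, 180].

## Interface

Orientations are given as [roll, pitch, yaw] about the fixed x, y, z axes, in that order (R = Rz(yaw) Ry(pitch) Rx(roll)).
In Python, from bench import r gives the robot as it stands.
- The arm moves only by the tool send_rows, never from a script. Its argument "increments" is a list of rows, each a list of 6 numbers: the shift along the tool's x, y, z in mm, then the turn, a rotation vector about the tool's x, y, z in rad. A call has 1 to 5 rows; each row shifts and turns the commanded pose from where the row before left it, along the tool's axes as they then stand; what a row does not reach is not made up. A row lasts 1/8 s, in which the tool goes at most 62.5 mm and 10.7 degrees, less where a joint would pass 70% of its speed; a pose out of reach is approached as far as the arm can. A call is refused whole if a number of a shift passes 62.5 or a number of a turn 0.188, either way. A call with a gripper value outside its range is refused whole. "grip" is the closure, from -1 (fully open) to 1 (shut), set as the call begins (left out, the last holds). The fingers move at their own pace and stop on an object; "grip_force" is the grip in N (left out, the last holds). Time passes only in rows, so rows that do not move let the fingers close. It gives the time, the measured TCP pose, the force, the opening and the grip force at its end, in the units of the state.
- r.sense(): the state, without advancing time (a new reading comes with each control period).
- r.snapshot(name): name is "scene" or "top"; returns a dict with "img" (400x640x3 uint8, blue, green, red), "z_map" (400x640 float32, mm along the optical axis (not along the pixel's ray), 0 where there is no reading), "fx", "fy", "cx", "cy" (pixels), "view" (4x4, takes a point from world to camera coordinates). Camera axes: x right, y down, z forward; pixel columns grow to the right and rows downward; lengths in mm; the calibration is good to about 2 mm. A picture is of the moment at which its call begins.
- r.hand_in(): hands the job in; it is judged then, once.
The state is a dict: "time": time; "joint_pos": joint angles; "qd": joint speeds; "joint_efforts": joint torques, N m; "tool_pos": TCP position; "tcp_rot": TCP orientation; "ft_force": force on the tool from outside, world axes, zero at the start; "wrist_torque": the same for the moment, N m; "finger_gap": finger opening in mm; "grip_force": force on a finger pad.
Only numpy, scipy, OpenCV 4.12 (cv2) and the standard library are available. Lean on these libraries where they do the work, as an engineer would, in place of code of your own. Each camera call takes 0.05 s, during which the arm holds its last target. There are 200 camera calls.

## Task

Switch the magnetic chuck on at its control box: lift the clear hinged guard with the back of a finger, and while the guard is up push the toggle beneath it over to its on side, the side of the guard's hinge; then draw the finger out and let the guard drop shut over the switched toggle. Work by touch only: pinch, force or carry nothing, leave the strength knob as it is set, and do not disturb the workpiece on the chuck or the other things on the bench.

Things in the scene. Friction and masses are not known exactly. Their poses are not given: they have to be found in the camera images.
- console: the chuck's control box, fixed: grey, 180 (x) x 210 (y) x 75 mm high, flat aluminium panel on top. Origin: centre of its underside; its -x side is the front, turned at most 0.3 rad from facing the robot's -x. On the panel, console (x, y) mm: toggle pivot (-30, 40); strength knob (30, -55); at x = 66 two pilot lamps and a fuse cap under 15 mm high.
- guard_hinge (a point): middle of the guard's hinge axis, on the box, at console (0, 40, 85) mm: 10 mm above the panel. The axis runs along the console's y. This point has the console's axes and does not move with the guard. 'In front' below means towards the console's -x. A bed plate 2 mm thick lies on the panel under the guard.
- guard (a joint): guard angle, rad: 0 shut, grows as its front rises and swings back about the hinge, stop at 1.25. A clear, smooth plastic cover, 50 mm wide, 2.5 mm walls, about 50 g: roof 46 mm above the panel, two cheeks, short front wall, open below that. A light damped spring and its weight always close it (under 1 N at the lip); it stays up only while a finger is under it.
- guard_edge (a point): middle of the lower edge of the guard's front wall, moves with the guard. Shut: 64 mm in front of the hinge axis and 26 mm above the panel; the space below it is open. The cheeks' lower edges are 26 mm above the panel from there back to 36 mm in front of the hinge axis, then 3 mm above it.
- guard_lip (a point): middle of the free edge of the guard's lift lip, moves with the guard. The lip is grey, 40 mm wide, 3 mm thick, and flares from the lower edge of the front wall 6 mm forward and 7 mm up. With the guard shut this point is 69 mm in front of the hinge axis and 34 mm above the panel.
- toggle (a joint): angle of the toggle, rad: 0 off (leaning 0.4 rad to the console's -x, away from the hinge), 0.8 on (leaning 0.4 rad to +x, towards the hinge). Over-centre: it snaps to the nearer side when past 0.4. Some 1.5 to 2 N at its tip moves it.
- toggle_tip (a point): centre of the 10 mm steel ball at the toggle's tip, moves with the toggle. The toggle is a steel bat 7 mm thick; from its pivot (30 mm in front of the hinge axis, 3 mm above the panel, in the middle of the guard's width) to this point are 34 mm. Off: 43 mm in front of the hinge axis and 34 mm above the panel; on: 17 mm in front of it, same height.
- strength_mark (a point): the pointer's outer end on the strength knob, a black knob with a bar grip, 32 mm across, rising 44 mm above the panel. It turns easily; it is to stay as it is.
- chuck: the magnetic chuck: a grey and steel block 110 x 180 x 60 mm high, fixed, brass strips in its top and a 7 mm high stop along its +x edge. Origin: centre of its underside.
- workpiece: a turned steel flange, loose, standing on the chuck: 60 mm across at the foot, 36 and 26 mm above, 48 mm high. Origin: centre of its underside.
- oil_bottle: a white plastic bottle, 60 mm across, 170 mm high, loose, standing beyond the work. Origin: centre of its underside.
- screwdriver: a screwdriver 200 mm long lying on the bench, loose, on the robot's side of the work.
- parts_tray: a grey plastic tray 150 x 110 x 35 mm with turned parts in it, loose, to the robot's right. Origin: centre of its underside.

How it is judged (in metres and radians):
On the way, in this order (a step that is already met when the one before it is completed fails the run):
1. the guard is lifted, the toggle still off (value of joint guard above 0.25 rad and value of joint toggle below 0.3 rad), for 0.1 s.
2. the toggle is over to its on side while the guard is still up (value of joint toggle above 0.65 rad and value of joint guard above 0.2 rad), for 0.05 s.
At the end, for the whole second after the job is handed in: The toggle stands on (above 0.7 of 0.8 rad) and the guard has dropped shut over it (below 0.05 rad) and is at rest; the workpiece and the knob's pointer are within 5 mm, and the bottle, the screwdriver and the tray within 10 mm, of where they were (value of joint toggle above 0.7 rad and value of joint guard below 0.05 rad and velocity of joint guard between -0.05 and 0.05 rad/s and distance of each of workpiece, strength_mark from where it was at the start of the episode below 0.005 m and distance of each of oil_bottle, screwdriver, parts_tray from where it was at the start of the episode below 0.01 m); the robot touches nothing.
It fails at once if the guard, the toggle or the box is pinched or forced: more than 30 N from the fingers (contact force between the fingers and console above 30 N).
It fails at once if the workpiece is shifted or lifted from its place on the chuck by more than 5 mm (distance of workpiece from where it was at the start of the episode above 0.005 m).
It fails at once if the strength knob is turned from its setting (its pointer moved more than 5 mm) (distance of strength_mark from where it was at the start of the episode above 0.005 m).
It fails at once if the bottle, the screwdriver or the tray is shifted or lifted by more than 10 mm (distance of any of oil_bottle, screwdriver, parts_tray from where it was at the start of the episode above 0.01 m).
It also fails if it takes over 35 s, if anything falls off the work surface, if the arm or the gripper's body presses on something with over 40 N, if the wrist force passes 120 N, or if a joint passes its speed limit or range.

## Working session

There is one attempt and no reset: what is moved stays moved. The work goes in short steps, Python scripts to look and compute and a tool call to move; the robot and the scene stay as the last step left them, time stands still between calls to the robot, and variables do not carry over. Pictures are saved under pics/ and viewed, at most 10 in all, crops included, and the job is handed in when it is done.

Besides the shell and the picture viewer there is one more tool, called after "Call:" as a command line: name --pt "numbers of a row" for each row, then --argument value for the rest. send_rows: Moves the arm, as the interface text tells. Its arguments: {"type":"object","properties":{"increments":{"type":"array"},"grip":{"type":"number"},"grip_force":{"type":"number"}},"required":["increments"]}

```bash
mkdir -p pics; cat > h.py <<'E'
import numpy as np,cv2
from bench import r
def P(s,u,v,z=None):
    d=s["z_map"][int(v),int(u)] if z is None else z
    c=np.array([(u-s["cx"])/s["fx"]*d,(v-s["cy"])/s["fy"]*d,d,1])
    return (np.linalg.inv(s["view"])@c)[:3]
def cloud(s):
    v,u=np.mgrid[0:400,0:640]; d=s["z_map"]
    c=np.stack([(u-s["cx"])/s["fx"]*d,(v-s["cy"])/s["fy"]*d,d,np.ones_like(d)],-1)
    p=(c@np.linalg.inv(s["view"]).T)[...,:3]; p[d==0]=np.nan
    return p
E
python3 - <<'E'
from h import *
for n in("top","scene"):
    s=r.snapshot(n); cv2.imwrite(f"pics/{n}1.png",s["img"])
    np.savez(f"{n}.npz",**s)
    print(n,s["fx"],s["view"].round(3).tolist())
    p=cloud(s)
    m=(abs(p[...,2]-75)<4)
    print(m.sum())
    q=p[m][:,:2].astype(np.float32)
    # largest component
    k,l,st,_=cv2.connectedComponentsWithStats(m.astype(np.uint8))
    for i in range(1,k):
        if st[i,4]>300: print(st[i],cv2.minAreaRect(p[l==i][:,:2].astype(np.float32)),p[l==i][:,2].mean())
print(r.sense())
E
```

```text
top 369.47787443478575 [[0.005, -1.0, -0.027, -121.445], [-0.986, -0.001, -0.165, 580.667], [0.165, 0.028, -0.986, 892.427], [0.0, 0.0, 0.0, 1.0]]
5035
[ 142  161   96   90 4244] ((569.1268310546875, 201.11407470703125), (178.65951538085938, 207.77342224121094), 16.838871002197266) 75.08985599257426
scene 385.4105682815724 [[0.662, 0.749, -0.023, -262.219], [0.416, -0.393, -0.82, -203.778], [-0.623, 0.533, -0.572, 1371.603], [0.0, 0.0, 0.0, 1.0]]
3577
[ 369  144   86   44 1725] ((572.9144287109375, 199.87582397460938), (175.37416076660156, 210.9798583984375), 16.890865325927734) 75.32789341284324
{'time': 0.1, 'joint_pos': array([ 6.51797217e+01,  7.51092171e+00,  8.53247534e+01,  8.07936014e-06,
        8.72618902e+01, -4.89297677e+00]), 'qd': array([-0.06060299, -0.12933314, -0.2152899 , -0.01261911, -0.0787724 ,
       -0.01769844]), 'joint_efforts': array([ 1.46721766e-03, -5.70955682e+01, -5.01939583e+01, -2.75843795e-04,
        8.25825351e-03, -3.30854209e-05]), 'tool_pos': array([204.26025973, 563.61983542, 230.33144505]), 'tcp_rot': array([-1.79902791e+02, -8.32984528e-03,  1.60072691e+02]), 'ft_force': array([-0.42385534, -0.82194547, -0.35182886]), 'wrist_torque': array([-0.02901374, -0.03606095,  0.01125956]), 'grip_force': 0.0, 'finger_gap': 85.43835320657486}
```

View pics/top1.png

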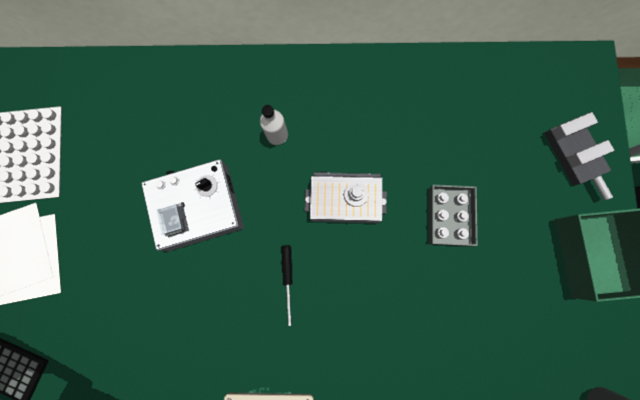

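View pics/scene1.png

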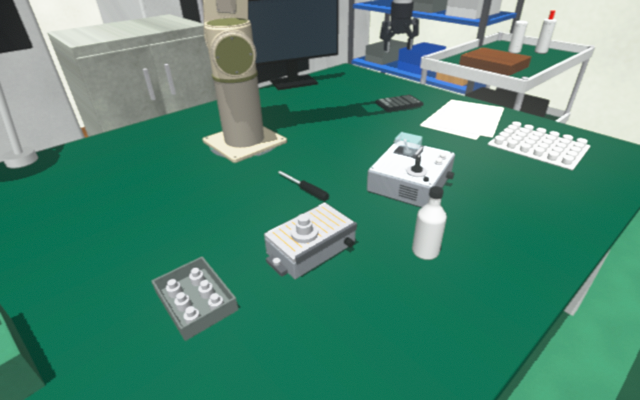

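```bash
cat >> h.py <<'E'
C=np.array([570.5,200.5]); Y=np.radians(16.86)
F=np.array([np.cos(Y),np.sin(Y)]); L=np.array([-F[1],F[0]])
def W(x,y,z): # console mm (z above panel) -> world
    return np.r_[C+x*F+y*L, 75+z]
def pix(s,p):
    c=s["view"]@np.r_[p,1]; return s["fx"]*c[0]/c[2]+s["cx"],s["fy"]*c[1]/c[2]+s["cy"]
def draw(s,x0,y0,w,h,k,name):
    im=cv2.resize(s["img"][y0:y0+h,x0:x0+w],None,fx=k,fy=k,interpolation=cv2.INTER_CUBIC)
    def pl(pts,col,cl=False):
        q=np.array([((u-x0+.5)*k,(v-y0+.5)*k) for u,v in (pix(s,W(*p)) for p in pts)]).round().astype(int)
        cv2.polylines(im,[q.reshape(-1,1,2)],cl,col,1)
    pl([(-90,-105,0),(90,-105,0),(90,105,0),(-90,105,0)],(0,0,255),True)
    pl([(-69,20,34),(-69,60,34)],(0,255,255)); pl([(-64,15,46),(-64,65,46),(-10,65,46),(-10,15,46)],(255,0,255),True)
    pl([(-30,40,3),(-43,40,34)],(0,160,0)); pl([(0,15,10),(0,65,10)],(255,0,0))
    cv2.imwrite(name,im)
E
python3 - <<'E'
from h import *
a=[dict(np.load(n+".npz")) for n in("top","scene")]
draw(a[0],130,150,125,110,6,"pics/a.png"); draw(a[1],360,120,110,90,6,"pics/b.png")
A=cv2.imread("pics/a.png");B=cv2.imread("pics/b.png")
E
```

```text
(no output)
```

View pics/a.png

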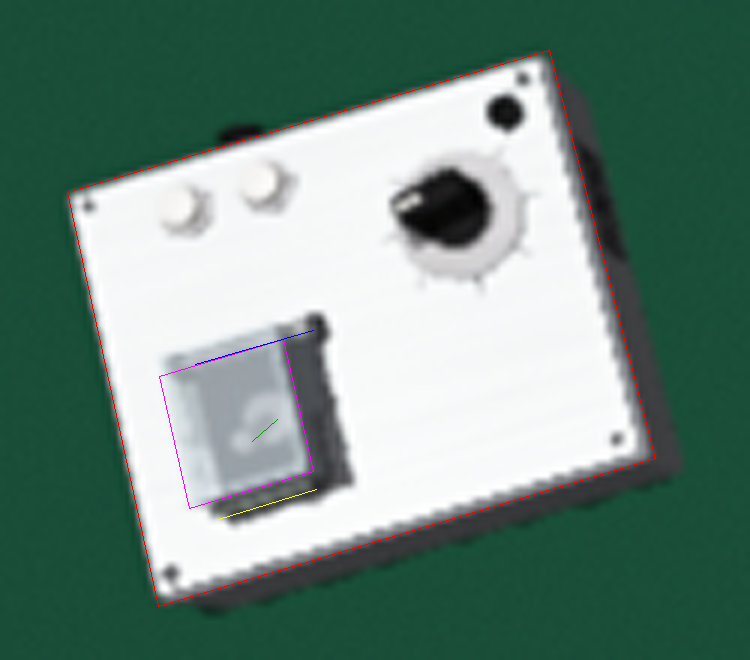

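View pics/b.png

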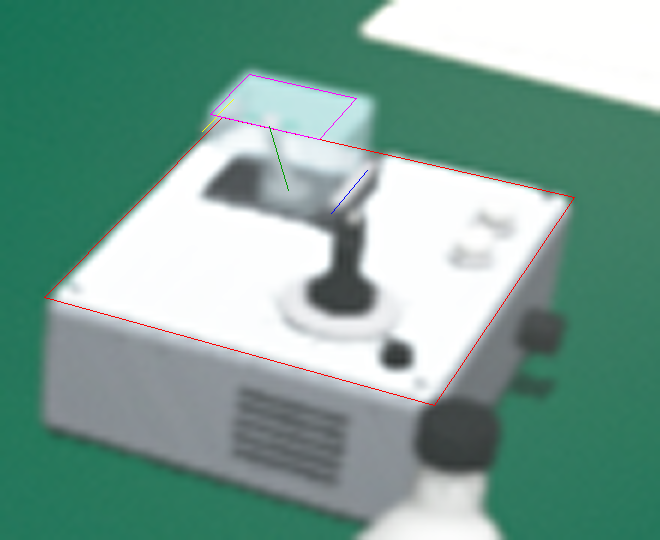

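```bash
cat >> h.py <<'E'
from scipy.spatial.transform import Rotation as R
def tgt(f,z,al=45,y=40):
    a=np.radians(al); F3=np.r_[F,0]; U=np.array([0,0,1.]); Z=F3*np.cos(a)-U*np.sin(a); Yv=np.r_[L,0]
    return W(-f,y,z), R.from_matrix(np.c_[np.cross(Yv,Z),Yv,Z])
def rows(p1,R1,n,p0=None,R0=None):
    s=r.sense()
    if p0 is None: p0=s["tool_pos"]; R0=R.from_euler("xyz",s["tcp_rot"],degrees=True)
    rv=(R0.inv()*R1).as_rotvec()/n; Rc=R0
    for i in range(n):
        print(np.r_[Rc.inv().apply((p1-p0)/n).round(1),rv.round(4)].tolist()); Rc=Rc*R.from_rotvec(rv)
def loc():
    s=r.sense(); d=s["tool_pos"]-W(0,0,0)
    print("f",(-d[:2]@F).round(1),"y",(d[:2]@L).round(1),"z",d[2].round(1),"rot",s["tcp_rot"].round(2),"F",s["ft_force"].round(1),"t",s["time"])
E
python3 - <<'E'
from h import *
loc(); p,q=tgt(170,100); print(p); rows(p,q,10)
E
```

```text
f 245.2 y 453.7 z 155.3 rot [-1.7990e+02 -1.0000e-02  1.6007e+02] F [-0.4 -0.8 -0.4] t 0.1
[396.20586348 189.47484802 175.        ]
[-30.8, -28.6, 5.6, -0.0253, -0.0758, -0.0608]
[-28.5, -30.6, 7.1, -0.0253, -0.0758, -0.0608]
[-26.0, -32.4, 8.3, -0.0253, -0.0758, -0.0608]
[-23.3, -34.2, 9.4, -0.0253, -0.0758, -0.0608]
[-20.5, -35.7, 10.1, -0.0253, -0.0758, -0.0608]
[-17.4, -37.2, 10.7, -0.0253, -0.0758, -0.0608]
[-14.3, -38.4, 10.9, -0.0253, -0.0758, -0.0608]
[-11.1, -39.5, 10.9, -0.0253, -0.0758, -0.0608]
[-7.9, -40.3, 10.6, -0.0253, -0.0758, -0.0608]
[-4.6, -40.9, 10.0, -0.0253, -0.0758, -0.0608]
```

Call:
send_rows --pt "-31 -29 5.6 -0.025 -0.076 -0.061" --pt "-28.5 -30.6 7 -0.025 -0.076 -0.061" --pt "-26 -32.4 8.3 -0.025 -0.076 -0.061" --pt "-23.3 -34.2 9.4 -0.025 -0.076 -0.061" --pt "-20.5 -35.7 10 -0.025 -0.076 -0.061" --grip 1

```text
time: 0.72
tool_pos: [300.9, 375.5, 203.3]
tcp_rot: [176.1, 22.7, 177.2]
ft_force: [0.2, -0.4, 1.7]
finger_gap: 0.2
grip_force: 0.0
```

Call:
send_rows --pt "-17.4 -37.2 10.7 -0.025 -0.076 -0.061" --pt "-14.3 -38.4 11 -0.025 -0.076 -0.061" --pt "-11 -39.5 11 -0.025 -0.076 -0.061" --pt "-8 -40.3 10.6 -0.025 -0.076 -0.061" --pt "-4.6 -41 10 -0.025 -0.076 -0.061"

```text
time: 1.35
tool_pos: [440.8, 234.6, 198.2]
tcp_rot: [-177.9, 42.0, -162.7]
ft_force: [-0.5, 0.3, -0.7]
finger_gap: 0.4
grip_force: 0.0
```

Call:
send_rows --pt "0 0 0 0 0 0" --pt "0 0 0 0 0 0"

```text
time: 1.6
tool_pos: [439.5, 234.4, 197.3]
tcp_rot: [-178.0, 41.8, -163.1]
ft_force: [-0.0, 0.6, 0.0]
finger_gap: 0.2
grip_force: 0.0
```

```bash
python3 - <<'E'
from h import *
loc(); print(r.sense()["joint_pos"].round(0),r.sense()["finger_gap"]); p,q=tgt(100,15); rows(p,q,4)
s=r.snapshot("scene"); draw(s,300,20,200,150,4,"pics/c.png")
E
```

```text
f 115.6 y 70.4 z 122.3 rot [-178.05   41.83 -163.1 ] F [-0.   0.6  0. ] t 1.6
[ 30. -51. 143. -14.  48. -71.] 0.16158885695303216
[15.0, -6.8, 22.8, -0.0084, -0.0138, 0.0004]
[15.3, -7.0, 22.6, -0.0084, -0.0138, 0.0004]
[15.6, -7.2, 22.3, -0.0084, -0.0138, 0.0004]
[15.9, -7.4, 22.0, -0.0084, -0.0138, 0.0004]
```

View pics/c.png

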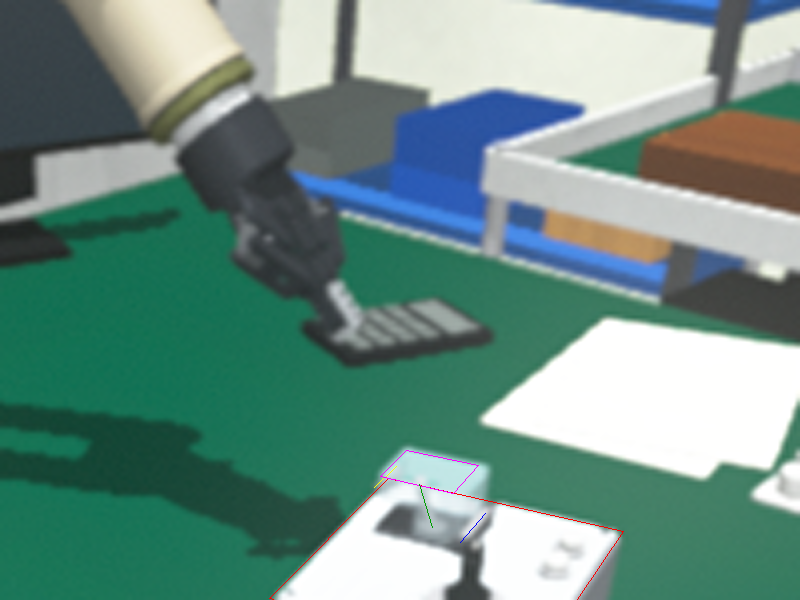

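Call:
send_rows --pt "15 -7 22.8 -0.008 -0.014 0" --pt "15.3 -7 22.6 -0.008 -0.014 0" --pt "15.6 -7 22.3 -0.008 -0.014 0" --pt "0 0 0 0 0 0"

```text
time: 2.15
tool_pos: [481.2, 235.9, 126.9]
tcp_rot: [-178.7, 42.4, -162.8]
ft_force: [-0.2, -0.4, -0.8]
finger_gap: -0.1
grip_force: 0.0
```

```bash
python3 - <<'E'
from h import *
loc(); print(r.sense()["joint_pos"].round(0)); p,q=tgt(100,15); rows(p,q,2)
E
```

```text
f 75.2 y 59.7 z 51.9 rot [-178.7    42.37 -162.8 ] F [-0.2 -0.4 -0.8] t 2.15
[ 25. -36. 143. -13.  32. -73.]
[21.6, -9.7, 5.5, -0.0093, -0.023, 0.0024]
[21.7, -9.8, 4.9, -0.0093, -0.023, 0.0024]
```

```bash
python3 - <<'E'
from h import *
p,q=tgt(80,62,55,115); rows(p,q,3); print()
p2,q2=tgt(75.5,13,55,115); rows(p2,q2,2,p,q)
E
```

```text
[-1.2, 18.3, -3.9, -0.0063, 0.0429, 0.001]
[-1.0, 18.4, -3.8, -0.0063, 0.0429, 0.001]
[-0.8, 18.4, -3.8, -0.0063, 0.0429, 0.001]

[12.2, -0.0, 21.4, 0.0, 0.0, 0.0]
[12.2, -0.0, 21.4, 0.0, 0.0, 0.0]
```

Call:
send_rows --pt "-1.2 18.3 -4 -0.006 0.043 0.001" --pt "-1 18.4 -4 -0.006 0.043 0.001" --pt "-0.8 18.4 -4 -0.006 0.043 0.001" --pt "0 0 0 0 0 0"

```text
time: 2.65
tool_pos: [461.6, 288.9, 142.1]
tcp_rot: [180.0, 35.4, -163.1]
ft_force: [0.2, -0.1, -1.0]
finger_gap: -0.3
grip_force: 0.0
```

```bash
python3 - <<'E'
from h import *
loc(); print(r.sense()["joint_pos"].round(0)); p,q=tgt(75.5,13,55,115); rows(p,q,3)
E
```

```text
f 78.5 y 116.2 z 67.1 rot [ 179.99   35.37 -163.09] F [ 0.2 -0.1 -1. ] t 2.65
[ 33. -29. 134. -14.  42. -67.]
[9.6, -0.4, 15.3, 0.0002, 0.0021, 0.0003]
[9.6, -0.4, 15.3, 0.0002, 0.0021, 0.0003]
[9.5, -0.4, 15.3, 0.0002, 0.0021, 0.0003]
```

Call:
send_rows --pt "9.6 -0.4 15.3 0 0.002 0" --pt "9.6 -0.4 15.3 0 0.002 0" --pt "9.5 -0.4 15.3 0 0.002 0" --pt "0 0 0 0 0 0" --pt "0 0 0 0 0 0"

```text
time: 3.28
tool_pos: [465.1, 286.4, 86.5]
tcp_rot: [-180.0, 35.0, -163.2]
ft_force: [-0.1, 0.8, 0.6]
finger_gap: -0.2
grip_force: 0.0
```

```bash
python3 - <<'E'
from h import *
loc(); print(r.sense()["joint_pos"].round(0)); p,q=tgt(75.5,13,55,40); rows(p,q,5)
s=r.snapshot("top"); draw(s,130,150,125,100,6,"pics/d.png")
E
```

```text
f 75.9 y 112.8 z 11.5 rot [-179.96   34.95 -163.22] F [-0.1  0.8  0.6] t 3.275
[ 32. -22. 135. -16.  34. -64.]
[-0.3, -14.6, -0.2, -0.0003, -0.0002, -0.0002]
[-0.3, -14.6, -0.2, -0.0003, -0.0002, -0.0002]
[-0.3, -14.6, -0.2, -0.0003, -0.0002, -0.0002]
[-0.2, -14.6, -0.2, -0.0003, -0.0002, -0.0002]
[-0.2, -14.6, -0.2, -0.0003, -0.0002, -0.0002]
```

View pics/d.png

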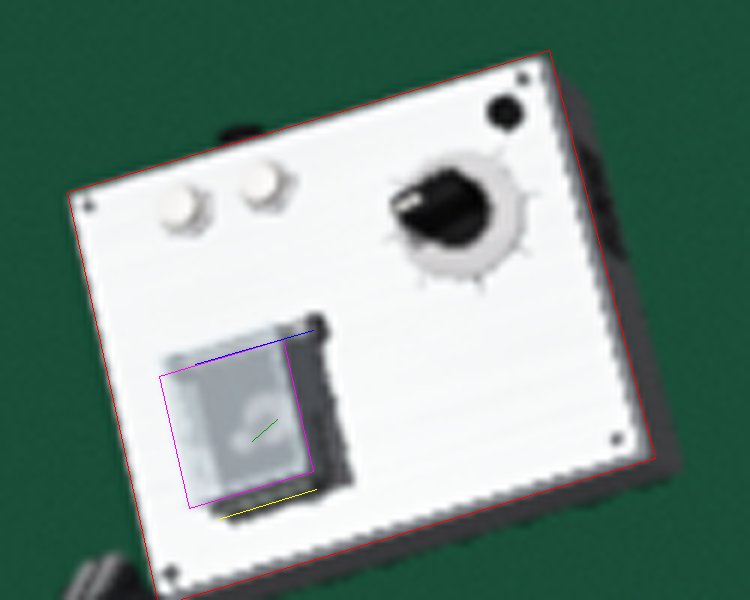

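Call:
send_rows --pt "-0.3 -14.8 -0.2 0 0 0" --pt "-0.3 -14.8 -0.2 0 0 0" --pt "-0.3 -14.8 -0.2 0 0 0"

```text
time: 3.7
tool_pos: [479.0, 243.8, 88.3]
tcp_rot: [-180.0, 35.0, -163.2]
ft_force: [0.4, -0.2, 0.2]
finger_gap: 0.5
grip_force: 0.0
```

Call:
send_rows --pt "-0.3 -14.8 -0.2 0 0 0" --pt "-0.2 -14.8 -0.2 0 0 0" --pt "0 0 0 0 0 0"

```text
time: 4.08
tool_pos: [487.9, 215.0, 88.8]
tcp_rot: [-180.0, 35.0, -163.3]
ft_force: [-0.1, -0.8, -0.4]
finger_gap: 0.1
grip_force: 0.0
```

```bash
python3 - <<'E'
from h import *
loc(); print(r.sense()["joint_pos"].round(0)); p,q=tgt(62,38,55,39.5); rows(p,q,5)
s=r.snapshot("scene"); draw(s,360,100,110,90,6,"pics/e.png")
E
```

```text
f 74.9 y 37.9 z 13.8 rot [-179.97   35.02 -163.33] F [-0.1 -0.8 -0.4] t 4.075
[ 19. -28. 139.  -3.  34. -85.]
[-4.9, 0.3, -2.5, -0.0005, 0.0001, -0.0006]
[-4.9, 0.3, -2.5, -0.0005, 0.0001, -0.0006]
[-4.9, 0.3, -2.5, -0.0005, 0.0001, -0.0006]
[-4.9, 0.3, -2.5, -0.0005, 0.0001, -0.0006]
[-4.9, 0.3, -2.5, -0.0005, 0.0001, -0.0006]
```

View pics/e.png

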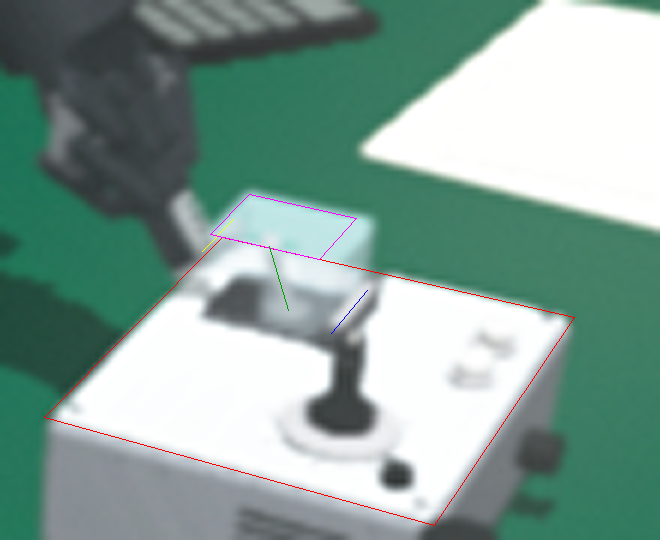

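Call:
send_rows --pt "-4.9 0.3 -2.5 0 0 0" --pt "-4.9 0.3 -2.5 0 0 0" --pt "-4.9 0.3 -2.5 0 0 0" --pt "-4.9 0.3 -2.5 0 0 0" --pt "-4.9 0.3 -2.5 0 0 0"

```text
time: 4.75
tool_pos: [498.9, 220.7, 111.8]
tcp_rot: [-179.9, 34.9, -163.2]
ft_force: [-2.2, -1.9, 1.0]
finger_gap: -0.1
grip_force: 1.7
```

Call:
send_rows --pt "-4 0 2 0 0 0" --pt "-4 0 2 0 0 0" --pt "0 0 0 0 0 0" --pt "0 0 0 0 0 0"

```text
time: 5.25
tool_pos: [507.3, 223.2, 112.7]
tcp_rot: [-180.0, 34.9, -163.2]
ft_force: [0.3, -0.9, 0.2]
finger_gap: 0.1
grip_force: 0.1
```

```bash
python3 - <<'E'
from h import *
loc(); print(r.sense()["joint_pos"].round(0)); p,q=tgt(36,34,55,39.5); rows(p,q,5)
s=r.snapshot("scene"); draw(s,360,100,110,90,6,"pics/f.png")
E
```

```text
f 53.9 y 40.1 z 37.7 rot [-179.95   34.87 -163.23] F [ 0.3 -0.9  0.2] t 5.25
[ 20. -25. 135.  -3.  36. -86.]
[-2.5, -0.1, 2.6, -0.0004, -0.0005, -0.0003]
[-2.5, -0.1, 2.7, -0.0004, -0.0005, -0.0003]
[-2.5, -0.1, 2.7, -0.0004, -0.0005, -0.0003]
[-2.5, -0.1, 2.7, -0.0004, -0.0005, -0.0003]
[-2.5, -0.1, 2.7, -0.0004, -0.0005, -0.0003]
```

View pics/f.png

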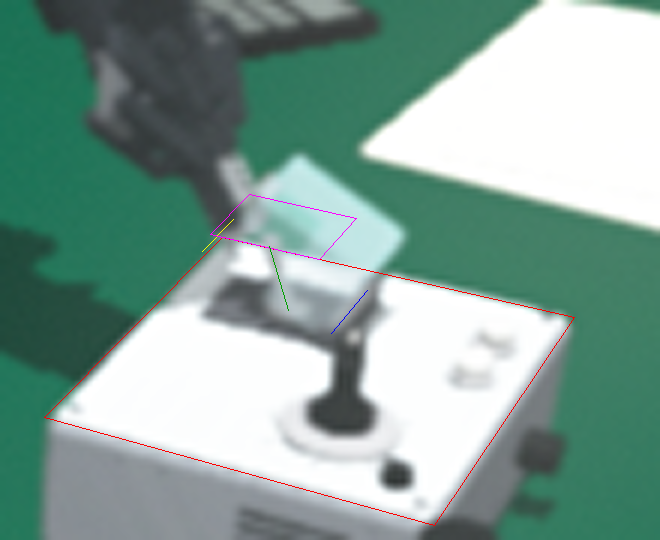

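The guard is well lifted (roof from (300,155) to (405,235)) and the toggle still leans to its off side. Now I push.

Call:
send_rows --pt "-2.5 0 2.7 0 0 0" --pt "-2.5 0 2.7 0 0 0" --pt "-2.5 0 2.7 0 0 0" --pt "-2.5 0 2.7 0 0 0" --pt "-2.5 0 2.7 0 0 0"

```text
time: 5.92
tool_pos: [528.9, 229.9, 114.7]
tcp_rot: [-180.0, 35.5, -163.2]
ft_force: [-0.9, -0.4, 15.7]
finger_gap: -0.1
grip_force: 6.6
```

```bash
python3 - <<'E'
from h import *
loc(); p,q=tgt(31,34,55,39.5); rows(p,q,2)
s=r.snapshot("scene"); draw(s,360,100,110,90,6,"pics/g.png")
E
```

```text
f 31.3 y 40.2 z 39.7 rot [-179.98   35.51 -163.24] F [-0.9 -0.4 15.7] t 5.925
[1.5, -0.3, 2.4, -0.0007, 0.0044, -0.0007]
[1.5, -0.3, 2.4, -0.0007, 0.0044, -0.0007]
```

View pics/g.png

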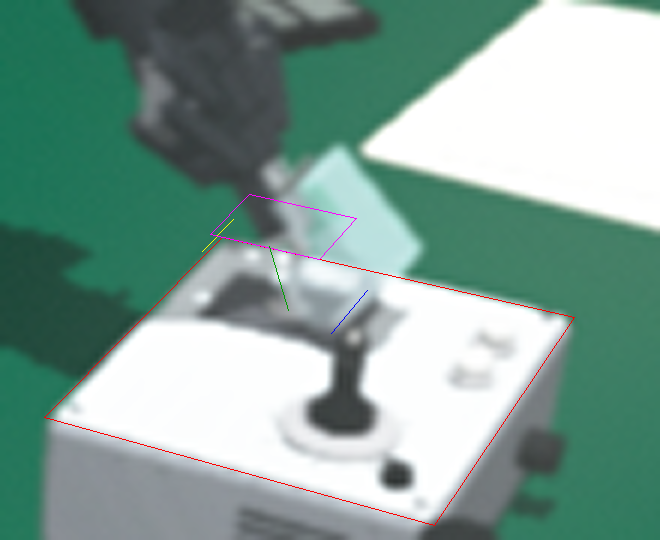

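Call:
send_rows --pt "-3.4 0 -4.9 0 0 0" --pt "6.6 0 -4.6 0 0 0" --pt "6.6 0 -4.6 0 0 0" --pt "6.6 0 -4.6 0 0 0" --pt "0 0 0 0 0 0"

```text
time: 6.6
tool_pos: [500.6, 221.3, 114.4]
tcp_rot: [-180.0, 34.9, -163.2]
ft_force: [-3.5, -1.7, 2.4]
finger_gap: 0.5
grip_force: 2.7
```

```bash
python3 - <<'E'
from h import *
loc(); p,q=tgt(63,22,55,40); rows(p,q,3)
s=r.snapshot("scene"); cv2.imwrite("pics/h.png",cv2.resize(s["img"][110:180,380:450],None,fx=8,fy=8,interpolation=cv2.INTER_CUBIC))
E
```

```text
f 60.9 y 40.1 z 39.4 rot [-179.95   34.85 -163.22] F [-3.5 -1.7  2.4] t 6.6
[3.9, -0.0, 4.4, -0.0006, -0.0008, -0.0004]
[3.9, -0.0, 4.4, -0.0006, -0.0008, -0.0004]
[3.9, -0.0, 4.4, -0.0006, -0.0008, -0.0004]
```

Call:
send_rows --pt "3.9 0 4.4 0 0 0" --pt "3.9 0 4.4 0 0 0" --pt "3.9 0 4.4 0 0 0" --pt "0 0 0 0 0 0"

```text
time: 7.15
tool_pos: [498.9, 220.6, 96.2]
tcp_rot: [-180.0, 34.8, -163.2]
ft_force: [-0.4, 0.2, -0.7]
finger_gap: 0.0
grip_force: 0.2
```

Call:
send_rows --pt "-3.3 0 2.3 0 0 0" --pt "-3.3 0 2.3 0 0 0" --pt "-3.3 0 2.3 0 0 0"

```text
time: 7.52
tool_pos: [511.7, 224.5, 97.8]
tcp_rot: [-180.0, 34.9, -163.2]
ft_force: [-1.3, -0.6, 0.0]
finger_gap: -0.1
grip_force: 0.3
```

```bash
python3 - <<'E'
from h import *
loc()
E
```

```text
f 49.3 y 40.1 z 22.8 rot [-179.96   34.93 -163.23] F [-1.3 -0.6  0. ] t 7.525
```

Call:
send_rows --pt "-3.3 0 2.3 0 0 0" --pt "-3.3 0 2.3 0 0 0"

```text
time: 7.78
tool_pos: [519.2, 226.8, 97.6]
tcp_rot: [-180.0, 34.9, -163.2]
ft_force: [-1.1, -1.1, -0.1]
finger_gap: -0.1
grip_force: 0.3
```

Call:
send_rows --pt "-2.5 0 1.7 0 0 0" --pt "0 0 0 0 0 0" --pt "0 0 0 0 0 0"

```text
time: 8.15
tool_pos: [521.6, 227.6, 97.5]
tcp_rot: [-180.0, 34.9, -163.2]
ft_force: [-0.9, -0.5, 0.1]
finger_gap: -0.1
grip_force: 0.1
```

```bash
python3 - <<'E'
from h import *
loc()
s=r.snapshot("scene"); i=cv2.resize(s["img"][110:180,385:445],None,fx=8,fy=8,interpolation=cv2.INTER_CUBIC)
h=cv2.resize(cv2.imread("pics/h.png")[:,40:520],(480,560))
t=r.snapshot("top")
np.savez("i.npz",a=s["img"],b=t["img"]); cv2.imwrite("pics/i.png",i)
E
```

```text
f 38.9 y 40.1 z 22.5 rot [-179.96   34.89 -163.23] F [-0.9 -0.5  0.1] t 8.15
```

Call:
send_rows --pt "-2.9 0 2 0 0 0" --pt "0 0 0 0 0 0"

```text
time: 8.5
tool_pos: [525.4, 228.7, 97.8]
tcp_rot: [-180.0, 34.9, -163.2]
ft_force: [-0.4, -0.3, -0.7]
finger_gap: 0.3
grip_force: 0.1
```

```bash
python3 - <<'E'
from h import *
loc()
p,q=tgt(62,22,55,40); rows(p,q,5); p2,q2=tgt(76.5,13.5,55,40); rows(p2,q2,3,p,q)
E
```

```text
f 35.0 y 40.0 z 22.8 rot [-179.95   34.92 -163.23] F [-0.4 -0.3 -0.7] t 8.5
[4.5, -0.0, -3.0, -0.0003, -0.0003, -0.0003]
[4.5, -0.0, -3.0, -0.0003, -0.0003, -0.0003]
[4.5, -0.0, -3.0, -0.0003, -0.0003, -0.0003]
[4.5, -0.0, -3.0, -0.0003, -0.0003, -0.0003]
[4.5, -0.0, -3.0, -0.0003, -0.0003, -0.0003]
[5.6, 0.0, -0.5, 0.0, 0.0, 0.0]
[5.6, 0.0, -0.5, 0.0, 0.0, 0.0]
[5.6, 0.0, -0.5, 0.0, 0.0, 0.0]
```

Call:
send_rows --pt "4.5 0 -3 0 0 0" --pt "4.5 0 -3 0 0 0" --pt "4.5 0 -3 0 0 0" --pt "4.5 0 -3 0 0 0" --pt "4.5 0 -3 0 0 0"

```text
time: 9.12
tool_pos: [498.8, 220.7, 97.0]
tcp_rot: [-180.0, 34.9, -163.2]
ft_force: [-0.4, -0.2, -0.9]
finger_gap: 0.0
grip_force: 0.0
```

Call:
send_rows --pt "5.6 0 -0.5 0 0 0" --pt "5.6 0 -0.5 0 0 0" --pt "5.6 0 -0.5 0 0 0" --pt "0 0 0 0 0 0" --pt "0 0 0 0 0 0"

```text
time: 9.75
tool_pos: [485.3, 216.6, 88.8]
tcp_rot: [-180.0, 34.9, -163.2]
ft_force: [0.2, -0.4, -0.5]
finger_gap: 0.3
grip_force: 0.0
```

```bash
python3 - <<'E'
from h import *
loc(); p,q=tgt(77,14,55,120); rows(p,q,5)
E
```

```text
f 76.8 y 40.1 z 13.8 rot [-179.95   34.92 -163.23] F [ 0.2 -0.4 -0.5] t 9.75
[0.0, 16.0, -0.1, -0.0003, -0.0003, -0.0003]
[0.0, 16.0, -0.1, -0.0003, -0.0003, -0.0003]
[0.0, 16.0, -0.1, -0.0003, -0.0003, -0.0003]
[0.0, 16.0, -0.1, -0.0003, -0.0003, -0.0003]
[0.0, 16.0, -0.1, -0.0003, -0.0003, -0.0003]
```

Call:
send_rows --pt "0 16 0 0 0 0" --pt "0 16 0 0 0 0" --pt "0 16 0 0 0 0" --pt "0 16 0 0 0 0" --pt "0 16 0 0 0 0"

```text
time: 10.38
tool_pos: [462.3, 293.9, 88.9]
tcp_rot: [-180.0, 34.9, -163.2]
ft_force: [0.3, -0.7, -0.5]
finger_gap: 0.0
grip_force: 0.0
```

Call:
send_rows --pt "-10 0 -14 0 0 0" --pt "-10 0 -14 0 0 0" --pt "-10 0 -14 0 0 0" --pt "0 0 0 0 0 0" --pt "0 0 0 0 0 0"

```text
time: 11.0
tool_pos: [462.5, 293.2, 139.4]
tcp_rot: [-179.9, 34.9, -163.2]
ft_force: [0.4, 0.2, 0.0]
finger_gap: -0.2
grip_force: 0.0
```

```bash
python3 - <<'E'
from h import *
loc()
o=dict(np.load("scene.npz")); s=r.snapshot("scene"); t=r.snapshot("top"); ot=np.load("top.npz")["img"]
f=lambda i,x,y,w,h,k:cv2.resize(i[y:y+h,x:x+w],None,fx=k,fy=k,interpolation=cv2.INTER_CUBIC)
T=np.hstack([f(x,150,180,50,35,8) for x in(ot,t["img"])])
S=np.hstack([f(x,385,130,50,35,8) for x in(o["img"],s["img"])])
cv2.imwrite("pics/j.png",np.vstack([T,S]))
d=cv2.absdiff(ot,t["img"]).max(2)>40
k,l,st,_=cv2.connectedComponentsWithStats(d.astype(np.uint8)); print(st[1:][st[1:,4]>4])
E
```

```text
f 76.5 y 120.1 z 64.4 rot [-179.95   34.86 -163.24] F [0.4 0.2 0. ] t 11.0
[[  91  242   63   55 1321]
 [   0  281  130  119 7800]
 [  81  333    3    4    8]
 [   3  349    7    7   37]
 [ 103  349    5    5   15]
 [  12  353    7    7   39]
 [  65  355    4    4   11]
 [   0  357    7    6   32]
 [   8  361    7    6   35]
 [   0  365    3    6   13]
 [  92  372    3    5   10]]
```

View pics/j.png

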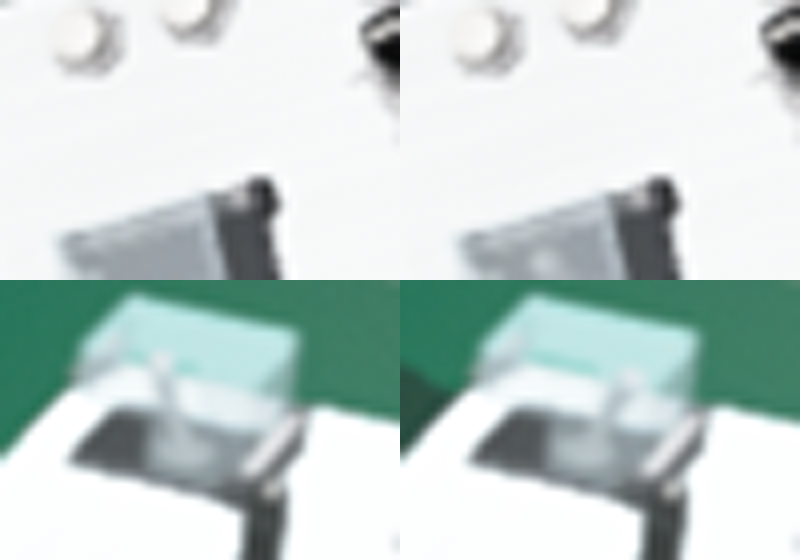

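The picture compares before (left) and after (right). The toggle ball has moved from (160,360) to (630,380), so it now leans to the hinge side. The guard sits shut exactly as at the start. Only the arm and its shadow differ elsewhere in the top view.

```bash
python3 -c "
from bench import r
print(r.hand_in())"
```

```text
the job is handed in; nothing more can be done
None
```

The chuck is switched on: the toggle leans to its hinge side, the guard has dropped shut over it, nothing else in the top view moved, and the job is handed in (no verdict was returned).

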